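Clear the juicer's drip tray and hold its strainer slide out

ROBOT

A 7-joint arm with a two-finger parallel gripper is mounted at the origin on the work surface. World frame = base frame: x ahead of the robot, y to its left, z up, the work surface at z = 0. Lengths are in m, angles in rad, forces in N, time in s.
With the tool pointing down it reaches from about 0.35 to 0.9 m from the base axis. Payload 8.1 kg.
Tool frame: the origin (TCP) lies where the fingers leave the gripper's body, on its centre line; the fingertips stand 66 mm ahead of it and the grasp point (between the pads) lies 47 mm ahead of it; z points along the fingers, y is the line along which they close (so a half turn about z gives the same grasp; the last joint's range is limited). The gripper opens to 92 mm and grips with 3 to 60 N. Pads are 19 mm wide; open, the fingers measure 130 mm over their backs; the gripper's body (75 mm by 190 mm) begins 47 mm behind the grasp point.
Start: joints at [1.141, 0.434, 0.025, 1.573, -0.012, 1.134, -0.075], TCP at [0.201, -0.592, 0.292] pointing down, gripper open.
Joint ranges: [-2.62, 2.62], [-0.44, 2.09], [-1.27, 1.32], [0.08, 2.57], [-1.32, 4.46], [0.12, 2], [-2.74, 2.74]. Speed limits (rad/s): [2.22, 2.22, 3.01, 3.01, 3.14, 3.14, 3.14].

INTERFACE

Orientations are given as a rotation vector (axis times angle).
In Python, from cell import arm gives the robot as it stands.
- The arm moves only by the tool send_rows, never from a script. Its argument "motion" is text: rows parted by semicolons, each of 7 numbers parted by spaces: the closure, from 0 (fully open) to 1 (shut), then the shift along the world's x, y, z in m, then the turn, a rotation vector about the world's x, y, z in degrees. A call has 1 to 5 rows; each row shifts and turns the commanded pose from where the row before left it; what a row does not reach is not made up. A row lasts 1/8 s, in which the tool goes at most 62.5 mm and 10.7 degrees, less where a joint would pass 70% of its speed; a pose out of reach is approached as far as the arm can. A call is refused whole if a number of a shift passes 0.0625 or a number of a turn 10.7, either way. A call with a gripper value outside its range is refused whole. The fingers move at their own pace and stop on an object; "force" is the grip in N (left out, the last holds). Time passes only in rows, so rows that do not move let the fingers close. It gives the time, the measured TCP pose, the force, the opening and the grip force at its end, in the units of the state.
- arm.observe(): the state, without advancing time (a new reading comes with each control period).
- arm.get_image(name): name is "scene" or "top" or "wrist"; returns (picture, depth): 384x512x3 uint8, blue, green, red; 384x512 float32, m along the optical axis (not along the pixel's ray), 0 where there is no reading.
- arm.camera_model(name): a dict with "fx", "fy", "cx", "cy" (pixels), "view" (4x4, takes a point from world to camera coordinates). Camera axes: x right, y down, z forward; pixel columns grow to the right and rows downward; lengths in m; the calibration is good to about 2 mm. The wrist camera is an equidistant fisheye: a pixel r from the principal point sees the ray r / f radians off the axis. A picture is of the moment at which its call begins: read the wrist's pose just before it. camera_model takes no time and is no camera call; for the wrist camera it gives the pose at the moment of the call.
- arm.sign_off(): hands the job in; it is judged then, once.
The state is a dict: "clock": time; "joints": joint angles; "dq": joint speeds; "joint_efforts": joint torques, N m; "position": TCP position; "ee_rot": TCP orientation; "force": force on the tool from outside, world axes, zero at the start; "ft_torque": the same for the moment, N m; "width": opening from 0.0 (shut) to 1.0 (fully open); "gripper_force": force on a finger pad.
Only numpy, scipy, OpenCV 4.12 (cv2) and the standard library are available. Lean on these libraries where they do the work, as an engineer would, in place of code of your own. Each camera call takes 0.05 s, during which the arm holds its last target. There are 200 camera calls.

TASK

Two carrot offcuts are standing on the drip tray of the juicer, in the way of its spring-loaded strainer slide: first put both into the white scrap tub. Then pull the slide out by its crossbar until the bar is in line with the two upright marker blades at the tray's edges, and finish while still holding it there with the fingers, because it springs back when let go. Do not pull the slide out before the tray is clear, and leave everything else, the tub included, standing where it is.

Things in the scene. Friction and masses are not known exactly. Their poses are not given: they have to be found in the camera images.
- juicer: Fixed chrome juicer; origin under it on the work surface, the slide comes out along its -x. In its frame (mm): the machine, 290 tall, fills x -105 to 200, y -97 to 97; a slide housing 42 tall fills x -175 to -95, y -60 to 60; the flat steel drip tray fills x -420 to -170, y -80 to 80, floor at z = 6, with 12 high walls along y = -80 and 80 only.
- strainer_slide (a joint): How far the strainer slide is pulled out along the juicer's -x, in m: 0 shut, 0.12 at its end stop. A spring pulls it shut all the way, about 3 N when shut, 70 N/m stiffer as it comes out (6 to 9 N at the marks).
- slide_bar (a point): Centre of the slide's crossbar: black, level, along the juicer's y, 14 mm thick, 104 mm long, axis 75 mm above the work surface; shut, it is at x = -200 mm in the juicer's frame. Two 10 mm rods at y = -40 and 40 mm carry it from the slide's front plate (top 40 mm high, 13 to 19 mm behind the bar). Its middle 60 mm can be pinched from above, a finger before and one behind.
- marks: Two fixed black marker clips, one on each long wall of the tray, 156 mm apart, each with a thin upright blade (4 mm thick, 46 mm high) beside the crossbar's path. Origin midway between them at work-surface level, axes parallel to the juicer's: the bar is at the mark when its centre has x = 0 here. They sit 45 to 90 mm out from the shut bar.
- offcut_a: Carrot offcut standing on its cut face on the tray, nearer the crossbar: a stub 40 mm tall, 36 mm across at the foot, 30 mm at the top, about 35 g. Origin at the centre of its underside.
- offcut_b: Carrot offcut standing on the tray, farther from the crossbar: a stub 34 mm tall, 32 mm across at the foot, 28 mm at the top, about 25 g. Origin at the centre of its underside.
- scrap_tub: White open plastic tub for scraps standing loose on the work surface, 0.6 kg, 160 mm along its x, 200 mm along its y, 80 mm tall, walls 4 mm. Origin under its centre.
- plunger: To be left alone: turned wooden plunger standing upright beside the slide housing, 56 mm wide foot, 105 mm tall, origin under its foot.
- steel_cup: To be left alone: open steel cup standing beside the slide housing, 66 mm across, 70 mm tall, origin under its base.
- jar: To be left alone: glass jar beside the drip tray with steel cap, 68 mm across, 100 mm tall, origin under its base.
- brush: To be left alone: wooden brush lying flat beside the drip tray, under 35 mm tall, origin at its underside.
- bowl: To be left alone: open round steel bowl, 110 mm across, 55 mm tall, origin under its base.
- bottle: To be left alone: closed green glass bottle, 60 mm across, 160 mm tall, origin under its base.
- sponge: To be left alone: yellow block sponge, 100 x 65 x 30 mm, lying flat, origin under its centre.
Things that resemble listed ones, but are neither listed nor needed, are in the scene too. Leave any black, purple or turquoise look-alike of the offcut_a alone.

How it is judged:
On the way, in this order (a step that is already met when the one before it is completed fails the run):
1. both offcuts lie in the scrap tub (x of offcut_a in the frame of scrap_tub between -0.078 and 0.078 m and y of offcut_a in the frame of scrap_tub between -0.098 and 0.098 m and z of offcut_a in the frame of scrap_tub between -0.005 and 0.055 m and x of offcut_b in the frame of scrap_tub between -0.078 and 0.078 m and y of offcut_b in the frame of scrap_tub between -0.098 and 0.098 m and z of offcut_b in the frame of scrap_tub between -0.005 and 0.055 m and linear speed of each of offcut_a, offcut_b below 0.03 m/s), for 0.2 s.
2. the fingers hold the slide with its bar at the marks (x of slide_bar in the frame of marks between -0.007 and 0.007 m and contact force between the fingers and juicer above 2 N), for 0.3 s.
At the end, for the whole second after the job is handed in: Both offcuts rest in the scrap tub; the crossbar's centre is within 7 mm of the line between the marker blades and still (under 10 mm/s), with the fingers pressing on the slide with more than 2 N (all of step 1 and all of step 2 and velocity of joint strainer_slide between -0.01 and 0.01 m/s); the arm keeps its last pose, push and grip.
It fails at once if the slide is pulled out more than 20 mm before both offcuts are in the tub (value of joint strainer_slide above 0.02 m and not (x of offcut_a in the frame of scrap_tub between -0.078 and 0.078 m and y of offcut_a in the frame of scrap_tub between -0.098 and 0.098 m and z of offcut_a in the frame of scrap_tub between -0.005 and 0.055 m and x of offcut_b in the frame of scrap_tub between -0.078 and 0.078 m and y of offcut_b in the frame of scrap_tub between -0.098 and 0.098 m and z of offcut_b in the frame of scrap_tub between -0.005 and 0.055 m)).
It fails at once if the scrap tub is shifted more than 40 mm or tipped (distance of scrap_tub from where it was at the start of the episode above 0.04 m or angle between scrap_tub's own z axis and vertical above 0.3 rad).
It fails at once if a bystander is shifted more than 30 mm or knocked over (distance of any of plunger, steel_cup, jar, brush, bowl, bottle, sponge from where it was at the start of the episode above 0.03 m or angle between any of plunger, steel_cup, jar, brush, bowl, bottle, sponge's own z axis and vertical above 0.5 rad).
It also fails if it takes over 62 s, if anything falls off the work surface, if the arm or the gripper's body presses on something with over 40 N, if the wrist force passes 120 N, or if a joint passes its speed limit or range.

## Working session

There is one attempt and no reset: what is moved stays moved. The work goes in short steps, Python scripts to look and compute and a tool call to move; the robot and the scene stay as the last step left them, time stands still between calls to the robot, and variables do not carry over. Pictures are saved under pics/ and viewed, at most 10 in all, crops included, and the job is handed in when it is done.

Besides the shell and the picture viewer there is one more tool, called after "Request:" as name(argument=value, ...), one argument or row to a line, values as JSON. send_rows: Moves the arm, as the interface text tells. Its arguments: {"type":"object","properties":{"motion":{"type":"string"},"force":{"type":"number"}},"required":["motion"]}

```bash
ls; mkdir -p pics
cat > h.py <<'E'
import numpy as np, cv2
from cell import arm
def grab(n):
    m=arm.camera_model(n); im,d=arm.get_image(n); return im,d,m
def cloud(d,m):
    v,u=np.mgrid[:d.shape[0],:d.shape[1]]
    P=np.stack([(u-m['cx'])/m['fx']*d,(v-m['cy'])/m['fy']*d,d,np.ones_like(d)],-1)
    return (P@np.linalg.inv(np.array(m['view'])).T)[...,:3]
def ray_plane(u,v,m,z):
    T=np.linalg.inv(np.array(m['view'])); r=T[:3,:3]@[(u-m['cx'])/m['fx'],(v-m['cy'])/m['fy'],1]
    return T[:3,3]+r*(z-T[2,3])/r[2]
E
python3 - <<'E'
from h import *
for n in('top','scene'):
    im,d,m=grab(n); np.savez(n,im=im,d=d,**{k:np.array(v) for k,v in m.items()})
    cv2.imwrite(f'pics/{n}.png',cv2.resize(im,(800,600),interpolation=cv2.INTER_CUBIC)); print(n,m,(d>0).mean())
s=arm.observe(); print(s)
E
```

```text
pics
top {'fx': 425.48436013729287, 'fy': 425.48436013729287, 'cx': 251.9857894349612, 'cy': 182.58821154971565, 'view': array([[ 0.00818548, -0.99981434, -0.01744391, -0.08767206],
       [-0.9973208 , -0.00689445, -0.07282638,  0.57369213],
       [ 0.0726926 ,  0.01799329, -0.99719207,  1.33917865],
       [ 0.        ,  0.        ,  0.        ,  1.        ]])} 0.9960276285807291
scene {'fx': 490.5537701389794, 'fy': 490.5537701389794, 'cx': 267.68848078751313, 'cy': 193.75261251852797, 'view': array([[-0.76712764,  0.6414882 ,  0.0028406 ,  0.48935828],
       [ 0.46839435,  0.56314691, -0.68078799, -0.15939658],
       [-0.43831714, -0.52092076, -0.73247501,  1.70512945],
       [ 0.        ,  0.        ,  0.        ,  1.        ]])} 0.9960123697916666
{'clock': 0.1, 'joints': array([ 1.14139986,  0.43511527,  0.02493812,  1.57400698, -0.01157351,
        1.13400706, -0.07509438]), 'dq': array([-0.00168443, -0.00134961,  0.00081745, -0.00064611, -0.00045906,
       -0.00067944,  0.00033543]), 'joint_efforts': array([ 2.79071188e-03, -6.69133759e+01,  9.87776220e-01, -3.15147114e+01,
       -6.05626381e-02,  3.73826211e-02,  4.52691052e-05]), 'position': array([ 0.20048152, -0.59158088,  0.29154628]), 'ee_rot': array([-3.09842506e+00, -5.10799069e-01,  5.63313316e-04]), 'force': array([ 0.35681439, -0.07039229,  0.21867146]), 'ft_torque': array([ 0.02397859,  0.04548626, -0.0002817 ]), 'gripper_force': 0.0, 'width': 0.9998780710291066}
```

View pics/top.png

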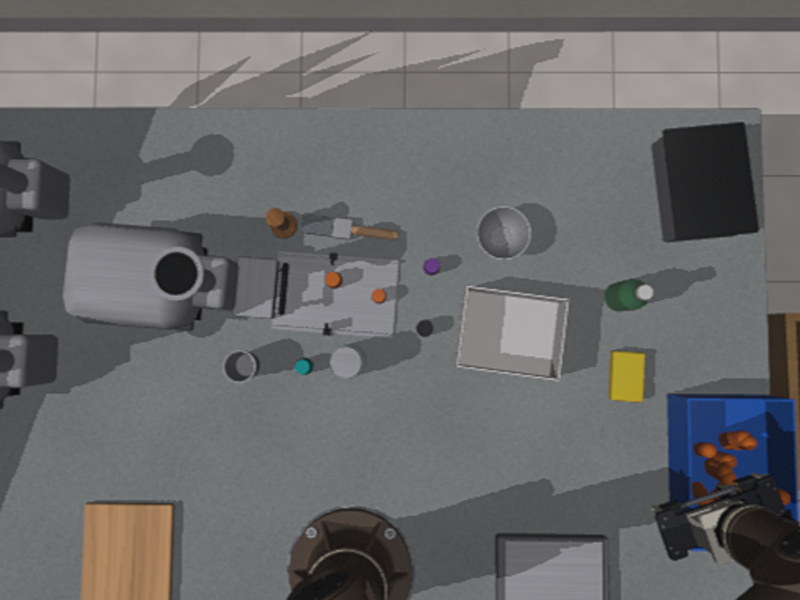

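View pics/scene.png

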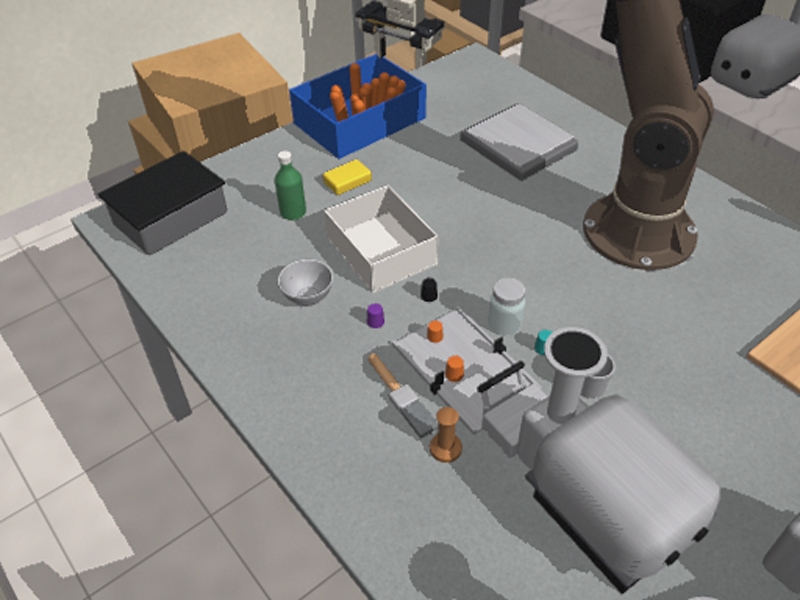

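Top view (800 px scale): the offcuts are at (333,280) and (378,296), the bar at (283,288), the marker clips at (334,258) and (327,329), and the tub around (513,332). The scene view shows the same things, with the offcuts at (455,367) and (435,330). The look-alikes are purple, black and turquoise. Next I'll measure from both views.

Run:
```python
from h import *
def load(n):
    z=np.load(n+'.npz'); return z['im'],z['d'],{k:z[k] for k in('fx','fy','cx','cy','view')}
C={}
for n in('top','scene'):
    im,d,m=load(n); P=cloud(d,m); hsv=cv2.cvtColor(im,cv2.COLOR_BGR2HSV)
    reg=(P[...,0]>.35)&(P[...,0]<.75)&(P[...,1]>-.45)&(P[...,1]<.25)
    def comps(mask,name,mn):
        k,l,st,c=cv2.connectedComponentsWithStats(mask.astype(np.uint8))
        for i in range(1,k):
            if st[i,4]<mn: continue
            q=P[l==i]; hi=np.percentile(q[:,2],95); t=q[q[:,2]>hi-.006]
            print(n,name,st[i,4],'px',c[i].round(1),'top z %.3f'%hi,'top ctr',((t.min(0)+t.max(0))/2).round(4),'mn',q.min(0).round(3),'mx',q.max(0).round(3))
            if name=='bar' and hi>.06:
                t=q[q[:,2]>hi-.01]; r=cv2.minAreaRect((t[:,:2]*1000).astype(np.float32)); print('  bar rect',r)
    comps((hsv[...,0]<14)&(hsv[...,1]>180)&(hsv[...,2]>80)&reg&(P[...,2]<.06),'orange',15)
    comps((hsv[...,2]<60)&reg&(P[...,2]>.01)&(P[...,2]<.12)&(P[...,1]>-.2),'bar',8)
    w=reg&(P[...,2]>.07)&(P[...,2]<.09)&(P[...,1]<-.15)&(P[...,1]>-.45)&(P[...,0]<.62)
    comps(cv2.dilate(w.astype(np.uint8),np.ones((3,3)))>0,'tub',60)
    q=P[w]; 
    q=q[(q[:,0]>.36)]
    r=cv2.minAreaRect((q[:,:2]*1000).astype(np.float32)); print(n,'tubrect',r, cv2.boxPoints(r).round(0).tolist())
    # tray plane
    for (x,y) in((.55,-.03),(.55,-.07),(.5,.0)):
        s=(abs(P[...,0]-x)<.01)&(abs(P[...,1]-y)<.01); print(n,'z@',x,y,np.median(P[...,2][s]).round(4))
```

```text
top orange 58 px [212.7 178.4] top z 0.050 top ctr [0.5844 0.0403 0.0479] mn [0.573 0.027 0.03 ] mx [0.596 0.052 0.051]
top orange 35 px [241.8 189.1] top z 0.045 top ctr [ 0.5525 -0.0526  0.0434] mn [ 0.543 -0.062  0.032] mx [ 0.562 -0.043  0.048]
top bar 28 px [181.7 143.5] top z 0.066 top ctr [0.6911 0.1407 0.0671] mn [0.688 0.136 0.02 ] mx [0.708 0.149 0.071]
  bar rect ((694.3287353515625, 140.5272674560547), (5.580111980438232, 20.075803756713867), 52.6185302734375)
top bar 22 px [212.8 164. ] top z 0.045 top ctr [0.6305 0.0444 0.043 ] mn [0.619 0.036 0.011] mx [0.64  0.049 0.046]
top bar 195 px [147.5 182.3] top z 0.113 top ctr [0.5689 0.2364 0.1135] mn [0.523 0.231 0.041] mx [0.619 0.248 0.12 ]
  bar rect ((570.5220947265625, 235.80276489257812), (4.127867698669434, 90.76343536376953), 86.22644805908203)
top bar 157 px [179.9 183.2] top z 0.085 top ctr [0.5643 0.1324 0.0829] mn [0.515 0.125 0.011] mx [0.621 0.162 0.087]
  bar rect ((564.2611694335938, 133.26976013183594), (11.230541229248047, 98.93819427490234), 86.91915130615234)
top bar 78 px [271.5 209.6] top z 0.043 top c
[... 1469 characters left out ...]
 0.086 top ctr [0.5663 0.1357 0.0841] mn [0.518 0.128 0.069] mx [0.615 0.143 0.088]
  bar rect ((566.285400390625, 135.69354248046875), (12.043610572814941, 97.28419494628906), 87.79835510253906)
scene bar 67 px [279.5 244.4] top z 0.047 top ctr [0.6274 0.044  0.0458] mn [0.618 0.037 0.01 ] mx [0.644 0.052 0.05 ]
scene tub 1035 px [243.3 144.4] top z 0.084 top ctr [0.7931 0.1181 0.6084] mn [ 0.317 -0.512 -0.005] mx [1.197 0.664 1.139]
scene tubrect ((480.61822509765625, -315.5329284667969), (211.94482421875, 163.79254150390625), 82.25800323486328) [[385.0, -410.0], [547.0, -432.0], [576.0, -222.0], [414.0, -199.0]]
scene z@ 0.55 -0.03 0.0095
scene z@ 0.55 -0.07 0.0128
scene z@ 0.5 0.0 0.0078
```

The heights match the text: bar top about 84 mm, offcut tops about 49 and 45 mm (my estimate reads about 3 mm high), tray about 7 mm. Offcut a is near (0.587, 0.042), b near (0.555, -0.052), the tub centre at (0.480, -0.314), and the bar near (0.565, 0.135). The marks' midpoint is about (0.558, 0.049), and the slide axis is turned about 86.5° from x. Closing along the slide axis keeps the fingers clear of the blades, so I'll turn the tool about -22.5° and approach b.

Request:
send_rows(
  motion="0 0.032 0.049 -0.004 0 0 -7.5; 0 0.032 0.049 -0.004 0 0 -7.5; 0 0.032 0.049 -0.004 0 0 -7.5; 0 0.032 0.049 -0.004 0 0 0; 0 0.032 0.049 -0.004 0 0 0",
  force=12,
)

```text
clock: 0.72
position: [0.3613, -0.3451, 0.272]
ee_rot: [-3.14, 0.104, 0.0]
force: [1.1, -1.2, 0.2]
width: 0.999
gripper_force: 0.0
```

Request:
send_rows(
  motion="0.2 0.032 0.049 -0.006 0 0 0; 0.2 0.032 0.049 -0.006 0 0 0; 0.2 0.032 0.049 -0.006 0 0 0; 0.2 0.032 0.049 -0.006 0 0 0; 0.2 0 0 0 0 0 0",
)

```text
clock: 1.35
position: [0.4906, -0.1459, 0.2476]
ee_rot: [-3.138, 0.091, 0.0]
force: [-0.9, -0.1, -0.5]
width: 0.802
gripper_force: 0.0
```

```bash
cat >> h.py <<'E'
def wcloud(d,m):
    v,u=np.mgrid[:d.shape[0],:d.shape[1]]
    x,y=(u-m['cx'])/m['fx'],(v-m['cy'])/m['fy']; t=np.hypot(x,y)+1e-9; k=np.tan(np.minimum(t,1.4))/t
    P=np.stack([x*k*d,y*k*d,d,np.ones_like(d)],-1)
    return (P@np.linalg.inv(np.array(m['view'])).T)[...,:3]
def wlook(name,show=True):
    im,d,m=grab('wrist'); P=wcloud(d,m); hsv=cv2.cvtColor(im,cv2.COLOR_BGR2HSV)
    if show: cv2.imwrite(f'pics/{name}.png',im)
    reg=(d>0)&(P[...,0]>.3)&(P[...,0]<.8)&(P[...,1]>-.5)&(P[...,1]<.25)
    for lab,mask,mn in(('orange',(hsv[...,0]<14)&(hsv[...,1]>180)&(hsv[...,2]>60)&reg&(P[...,2]<.1),60),
                       ('dark',(hsv[...,2]<60)&reg&(P[...,2]>.025)&(P[...,2]<.1)&(P[...,1]>-.05),40)):
        k,l,st,c=cv2.connectedComponentsWithStats(mask.astype(np.uint8))
        for i in range(1,k):
            if st[i,4]<mn: continue
            q=P[l==i]; hi=np.percentile(q[:,2],95); t=q[q[:,2]>hi-.006]
            r=cv2.minAreaRect((t[:,:2]*1000).astype(np.float32))
            print(lab,st[i,4],c[i].round(0),'z %.3f'%hi,'rect',np.round(r[0],1),np.round(r[1],1),round(r[2],1),'mid',np.median(t,0).round(4))
    return im,d,m,P
E
python3 - <<'E'
from h import *
im,d,m,P=wlook('w1'); s=arm.observe(); print(s['position'],s['joints'].round(2))
T=np.linalg.inv(m['view']); print(T[:3,3],T[:3,2])
E
```

```text
orange 262 [102. 106.] z 0.045 rect [586.1  30.6] [11.7 27. ] 85.6 mid [0.5867 0.0291 0.0438]
orange 135 [179. 122.] z 0.040 rect [555.  -61.7] [24.2  8.4] 0.5 mid [ 0.5559 -0.0635  0.0386]
dark 432 [16. 32.] z 0.087 rect [701.8 135.4] [ 7.9 19.3] 88.7 mid [0.7003 0.1348 0.0853]
dark 176 [85. 73.] z 0.047 rect [626.4  42.6] [ 4.6 16.2] 85.9 mid [0.6265 0.042  0.0453]
dark 879 [ 17. 140.] z 0.082 rect [564.2 130.1] [ 11.1 100.6] 86.1 mid [0.5663 0.1294 0.0803]
dark 155 [ 94. 190.] z 0.047 rect [489.8  51.8] [ 4.5 16.8] 86.5 mid [0.4903 0.0514 0.0452]
[ 0.48921952 -0.14876608  0.2477188 ] [ 0.29  0.3  -0.13  1.9   0.05  0.95 -1.49]
[ 0.56962959 -0.15055649  0.3401473 ] [-0.29029926  0.01931445 -0.95674097]
```

View pics/w1.png

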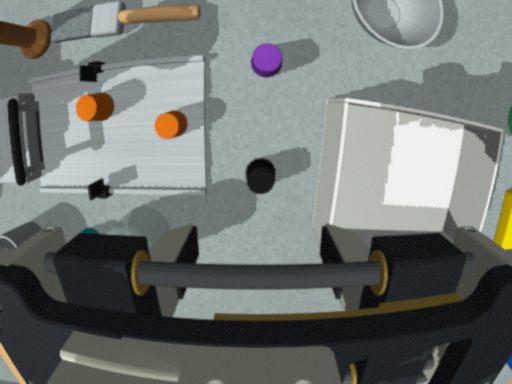

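The wrist view shows a at (95,107) and b at (170,125), the bar at x≈17, and blades at (92,72) and (98,188). The jar is partly hidden by the gripper. It agrees with the first estimates: b at (0.555, -0.052), a at (0.5865, 0.0415), marks midpoint y≈0.048. Going down on b.

Request:
send_rows(
  motion="0.2 0.033 0.0485 -0.01 0 0 0; 0.2 0.033 0.0485 -0.01 0 0 0; 0.2 0 0 -0.05 0 0 0; 0.2 0 0 -0.05 0 0 0; 0.2 0 0 0 0 0 0",
)

```text
clock: 2.02
position: [0.5517, -0.0556, 0.1252]
ee_rot: [3.139, -0.106, -0.012]
force: [0.1, -1.0, 1.2]
width: 0.803
gripper_force: 0.0
```

Request:
send_rows(
  motion="0.2 0.002 0.003 -0.022 0 0 0; 0.2 0 0 -0.022 0 0 0; 0.5 0 0 0 0 0 0; 0.75 0 0 0 0 0 0; 0.75 0 0 0 0 0 0",
)

```text
clock: 2.65
position: [0.5574, -0.0513, 0.0858]
ee_rot: [3.14, -0.104, 0.003]
force: [-0.3, 0.1, 0.2]
width: 0.523
gripper_force: 0.0
```

Request:
send_rows(
  motion="0.8 -0.002 0 -0.004 0 0 0; 0.8 0 0 0 0 0 0; 0.8 0 0 0 0 0 0; 0.8 0 0 0 0 0 0; 0.8 0 0 0 0 0 0",
)

```text
clock: 3.28
position: [0.5546, -0.0509, 0.0802]
ee_rot: [3.14, -0.104, -0.0]
force: [-0.3, -0.0, -0.2]
width: 0.327
gripper_force: 12.0
```

Request:
send_rows(
  motion="0.8 0 0 0.06 0 0 0; 0.8 0 0 0.06 0 0 0; 0.8 -0.022 -0.0525 0 0 0 0; 0.8 -0.022 -0.0525 0 0 0 0; 0.8 -0.022 -0.0525 0 0 0 0",
)

```text
clock: 3.9
position: [0.4879, -0.2098, 0.2006]
ee_rot: [3.14, -0.103, 0.001]
force: [1.0, -0.2, -0.7]
width: 0.322
gripper_force: 12.0
```

Request:
send_rows(
  motion="0.8 -0.022 -0.0525 0 0 0 0; 0.8 -0.022 -0.0525 0 0 0 0; 0.8 0 0 -0.03 0 0 0; 0.8 0 0 -0.03 0 0 0; 0.8 0 0 0 0 0 0",
)

```text
clock: 4.53
position: [0.4433, -0.3128, 0.1386]
ee_rot: [-3.138, 0.104, 0.006]
force: [0.1, 0.2, -0.3]
width: 0.322
gripper_force: 12.0
```

Request:
send_rows(
  motion="0.8 0 0 -0.036 0 0 0; 0.8 0 0 0 0 0 0; 0.35 0 0 0 0 0 0; 0.35 0 0 0 0 0 0; 0.35 0 0 0 0 0 0",
)

```text
clock: 5.15
position: [0.445, -0.3137, 0.1052]
ee_rot: [3.139, -0.104, 0.002]
force: [-0.2, -0.9, -0.6]
width: 0.604
gripper_force: 0.0
```

Request:
send_rows(
  motion="0.35 0 0 0.055 0 0 0; 0.35 0 0 0.055 0 0 0; 0.3 0.028 0.05 0 0 0 0; 0.3 0.028 0.05 0 0 0 0; 0.3 0.028 0.05 0 0 0 0",
)

```text
clock: 5.78
position: [0.5293, -0.1621, 0.2151]
ee_rot: [3.139, -0.105, 0.002]
force: [1.6, -0.5, -0.1]
width: 0.698
gripper_force: 0.0
```

Run:
```python
from h import *
im,d,m,P=wlook('w2'); print(arm.observe()['position'])
```

```text
orange 345 [ 79. 144.] z 0.046 rect [590.3  30. ] [25.6  8.5] 19.1 mid [0.5898 0.0276 0.0438]
dark 81 [ 3. 66.] z 0.040 rect [701.6 134.4] [15.3  4.4] 1.5 mid [0.7017 0.1346 0.0378]
dark 203 [ 60. 112.] z 0.047 rect [627.   42.3] [ 4. 16.] 87.0 mid [0.6267 0.0418 0.0448]
dark 184 [  3. 214.] z 0.081 rect [533.3 128.6] [ 8.3 37.9] 74.2 mid [0.5275 0.1299 0.0784]
dark 175 [ 77. 232.] z 0.046 rect [489.8  51.7] [ 3.3 17.8] 87.3 mid [0.4906 0.0514 0.0445]
[ 0.53336219 -0.15286792  0.2152573 ]
```

View pics/w2.png

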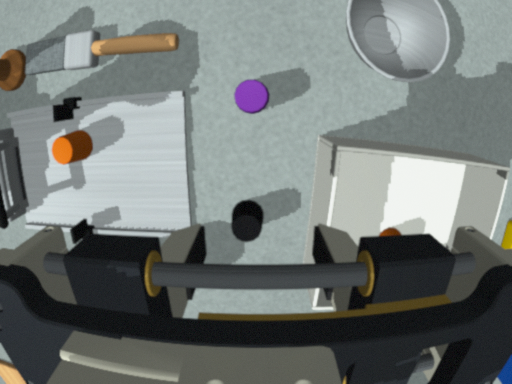

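b lies in the tub (orange at (390,235)). a is unmoved at (72,147). Next is a, gripped high so that the gripper body stays above the bar.

Request:
send_rows(
  motion="0.3 0.0145 0.051 0 0 0 0; 0.3 0.0145 0.051 0 0 0 0; 0.3 0.0145 0.051 -0.02 0 0 0; 0.3 0.0145 0.051 -0.02 0 0 0; 0.3 0 0 -0.03 0 0 0",
)

```text
clock: 6.45
position: [0.5879, 0.0466, 0.1448]
ee_rot: [-3.137, 0.092, -0.005]
force: [0.5, -1.1, 0.1]
width: 0.7
gripper_force: 0.0
```

Request:
send_rows(
  motion="0.3 0 0 0 0 0 0; 0.3 0 0 0 0 0 0",
)

```text
clock: 6.7
position: [0.587, 0.0395, 0.1453]
ee_rot: [3.139, -0.106, 0.001]
force: [0.1, -0.1, 0.5]
width: 0.699
gripper_force: 0.0
```

Request:
send_rows(
  motion="0.3 0 0.002 -0.028 0 0 0; 0.3 0 0 -0.027 0 0 0; 0.3 0 0 0 0 0 0; 0.8 0 0 0 0 0 0; 0.8 0 0 0 0 0 0",
)

```text
clock: 7.32
position: [0.5875, 0.0424, 0.0908]
ee_rot: [-3.14, 0.104, -0.004]
force: [-0.5, 0.1, 0.5]
width: 0.528
gripper_force: 0.0
```

Request:
send_rows(
  motion="0.8 0 0 0 0 0 0; 0.8 0 0 0 0 0 0; 0.8 0 0 0 0 0 0",
)

```text
clock: 7.7
position: [0.5869, 0.0425, 0.0898]
ee_rot: [3.14, -0.104, 0.001]
force: [-1.1, -1.1, 6.8]
width: 0.346
gripper_force: 12.2
```

Request:
send_rows(
  motion="0.8 0 0 0.055 0 0 0; 0.8 0 0 0.055 0 0 0; 0.8 -0.011 -0.05 0 0 0 0; 0.8 -0.011 -0.05 0 0 0 0; 0.8 -0.011 -0.05 0 0 0 0",
)

```text
clock: 8.32
position: [0.5531, -0.1087, 0.1994]
ee_rot: [3.14, -0.103, 0.0]
force: [0.8, -0.3, -0.8]
width: 0.346
gripper_force: 12.0
```

Request:
send_rows(
  motion="0.8 -0.011 -0.05 0 0 0 0; 0.8 -0.011 -0.05 0 0 0 0; 0.8 -0.011 -0.05 0 0 0 0; 0.8 -0.011 -0.05 0 0 0 0; 0.8 0 0 -0.04 0 0 0",
)

```text
clock: 8.95
position: [0.5092, -0.314, 0.1612]
ee_rot: [3.134, -0.115, 0.007]
force: [0.7, 0.0, -1.3]
width: 0.346
gripper_force: 11.9
```

Request:
send_rows(
  motion="0.8 0 0 0 0 0 0; 0.8 0 0 0 0 0 0",
)

```text
clock: 9.2
position: [0.5103, -0.3065, 0.16]
ee_rot: [-3.139, 0.101, -0.001]
force: [0.6, 0.2, -0.7]
width: 0.348
gripper_force: 11.9
```

Request:
send_rows(
  motion="0.8 0 0 -0.028 0 0 0; 0.8 0 0 -0.027 0 0 0; 0.8 0 0 0 0 0 0; 0.35 0 0 0 0 0 0; 0.35 0 0 0 0 0 0",
)

```text
clock: 9.82
position: [0.5106, -0.3077, 0.1059]
ee_rot: [3.139, -0.103, 0.004]
force: [0.1, 0.1, -0.6]
width: 0.518
gripper_force: 0.0
```

Request:
send_rows(
  motion="0.35 0 0 0 0 0 0; 0.35 0 0 0.055 0 0 0; 0.35 0 0 0.055 0 0 0; 0.3 0.014 0.06 0 0 0 0; 0.3 0.014 0.06 0 0 0 0",
)

```text
clock: 10.45
position: [0.5382, -0.1869, 0.2157]
ee_rot: [3.139, -0.107, 0.004]
force: [0.5, 0.1, -1.2]
width: 0.696
gripper_force: 0.0
```

Request:
send_rows(
  motion="0.3 0.014 0.06 0 0 0 0; 0.3 0.014 0.06 0 0 0 0; 0.3 0 0.06 0 0 0 0; 0.3 0 0.06 0 0 0 0; 0.3 0 0 0 0 0 0",
)

```text
clock: 11.08
position: [0.5652, 0.0592, 0.2149]
ee_rot: [-3.137, 0.089, -0.001]
force: [-0.6, -0.4, -0.3]
width: 0.701
gripper_force: 0.0
```

Run:
```python
from h import *
im,d,m,P=wlook('w3',False); a=im
im,d,m=grab('top'); P=cloud(d,m); hsv=cv2.cvtColor(im,cv2.COLOR_BGR2HSV)
cv2.imwrite('pics/w3.png',np.hstack([a[:,:400],cv2.resize(im[140:260,120:380],(400,384))]))
s=(hsv[...,0]<16)&(hsv[...,1]>150)&(P[...,0]>.38)&(P[...,0]<.58)&(P[...,1]<-.2)&(P[...,1]>-.43)
k,l,st,c=cv2.connectedComponentsWithStats(s.astype(np.uint8))
for i in range(1,k): print(st[i,4],c[i].round(),P[l==i].mean(0).round(3),P[l==i].max(0).round(3))
w=(P[...,2]>.07)&(P[...,2]<.09)&(P[...,1]<-.19)&(P[...,1]>-.45)&(P[...,0]<.62)&(P[...,0]>.36)
print('tub',cv2.minAreaRect((P[w][:,:2]*1000).astype(np.float32)))
print(arm.observe()['position'])
```

```text
dark 94 [273. 120.] z 0.047 rect [627.5  43.7] [ 3.8 16.9] 83.0 mid [0.6288 0.0439 0.0459]
dark 1391 [171. 188.] z 0.083 rect [577.5 132.3] [13.8 77.5] 85.7 mid [0.5821 0.1308 0.0809]
dark 76 [269. 254.] z 0.047 rect [492.8  53.4] [ 3.1 13. ] 86.9 mid [0.4952 0.0536 0.0458]
70 [322. 203.] [ 0.51  -0.304  0.044] [ 0.523 -0.29   0.05 ]
54 [324. 224.] [ 0.445 -0.311  0.038] [ 0.457 -0.3    0.043]
tub ((480.3728942871094, -313.5005798339844), (200.92108154296875, 159.85276794433594), 82.71690368652344)
[0.56557054 0.05304142 0.21454865]
```

View pics/w3.png

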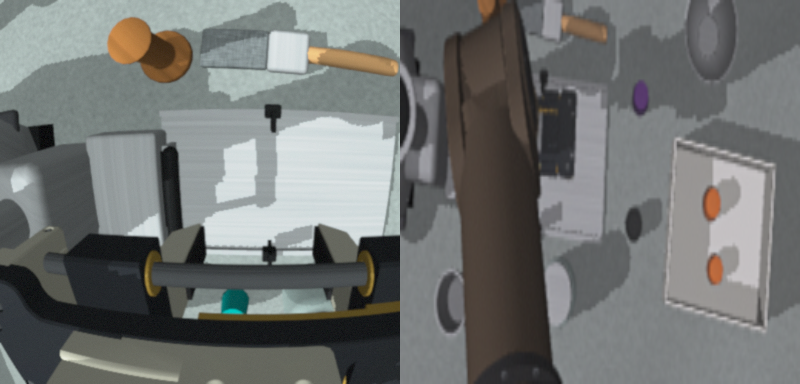

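Both offcuts stand in the tub at (0.510,-0.304) and (0.445,-0.311), and the tub hasn't moved. In the left half the bar is at column 171 and the blades at (273,118) and (269,252). The machine front is only about 95 mm behind the bar, equal to the half-length of the gripper body. So I come down centred 18 mm in front of the bar and let the rear finger draw it out a little.

Request:
send_rows(
  motion="0 0 0.03 0 0 0 0; 0 0 0.032 0 0 0 0; 0 0 0 0 0 0 0; 0 0 0 -0.02 0 0 0; 0 0 0 -0.02 0 0 0",
  force=30,
)

```text
clock: 11.8
position: [0.5662, 0.1118, 0.1741]
ee_rot: [3.138, -0.109, 0.001]
force: [-0.4, 0.3, -1.0]
width: 1.001
gripper_force: 0.0
```

Run:
```python
from h import *
s=arm.observe(); print(s['position'],s['width'],s['force'])
im,d,m,P=wlook('w4',False)
m=arm.camera_model('scene'); im,d=arm.get_image('scene')
cv2.imwrite('pics/s4.png',cv2.resize(im[140:320,220:420],(640,576),interpolation=cv2.INTER_CUBIC))
```

```text
[0.56618357 0.11180392 0.17405616] 1.0012359508405426 [-0.4210479   0.28878262 -1.02756681]
dark 235 [340. 122.] z 0.047 rect [627.4  44.2] [ 4.  16.9] 84.5 mid [0.6274 0.0446 0.0458]
dark 2050 [227. 207.] z 0.083 rect [574.4 132.8] [13.2 82.6] 86.2 mid [0.5794 0.132  0.0811]
dark 225 [206. 198.] z 0.030 rect [566.  157.8] [ 2.  79.4] 85.7 mid [0.5701 0.1572 0.0287]
```

View pics/s4.png

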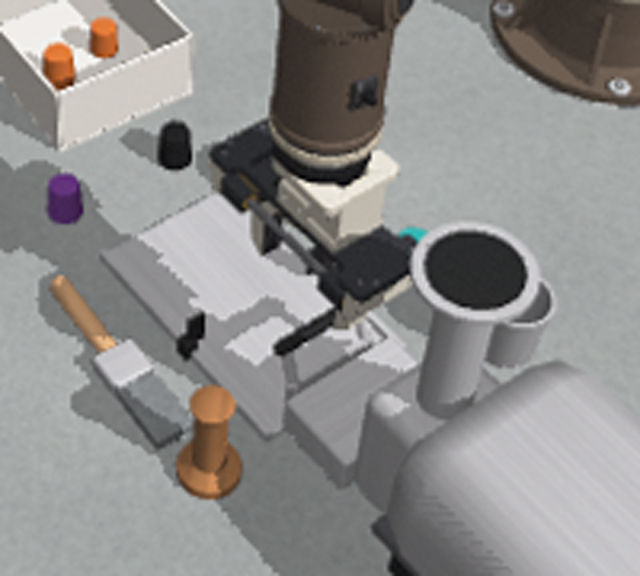

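The gripper straddles the bar at (305,330), with the rear finger behind it and the body clear of the chute at (450,330). Going down and pinching.

Request:
send_rows(
  motion="0 0 0 -0.026 0 0 0; 0 0 0 -0.026 0 0 0; 0 0 0 0 0 0 0; 0.95 0 0 0 0 0 0; 0.95 0 0 0 0 0 0",
)

```text
clock: 12.52
position: [0.5664, 0.1144, 0.1236]
ee_rot: [-3.139, 0.104, -0.003]
force: [0.4, 1.0, 0.4]
width: 0.827
gripper_force: 0.0
```

Request:
send_rows(
  motion="0.95 0 0 0 0 0 0; 0.95 0 0 0 0 0 0; 0.95 0 0 0 0 0 0; 0.95 0 0 0 0 0 0; 0.95 0 0 0 0 0 0",
)

```text
clock: 13.15
position: [0.5657, 0.1155, 0.1224]
ee_rot: [-3.139, 0.102, -0.001]
force: [0.3, 4.3, 2.3]
width: 0.287
gripper_force: 2.1
```

Request:
send_rows(
  motion="0.95 0 0 0 0 0 0; 0.95 0 0 0 0 0 0; 0.95 0 0 0 0 0 0; 0.95 0 0 0 0 0 0",
)

```text
clock: 13.65
position: [0.5656, 0.1147, 0.1224]
ee_rot: [-3.14, 0.104, -0.0]
force: [-0.7, 4.5, 4.5]
width: 0.14
gripper_force: 30.0
```

Request:
send_rows(
  motion="0.95 -0.001 -0.016 0 0 0 0; 0.95 -0.001 -0.016 0 0 0 0; 0.95 -0.001 -0.016 0 0 0 0; 0.95 -0.001 -0.016 0 0 0 0; 0.95 0 0 0 0 0 0",
)

```text
clock: 14.28
position: [0.5611, 0.05, 0.1224]
ee_rot: [-3.139, 0.105, 0.001]
force: [-2.5, 8.3, 6.0]
width: 0.143
gripper_force: 30.0
```

Request:
send_rows(
  motion="0.95 0 0 0 0 0 0; 0.95 0 0 0 0 0 0; 0.95 0 0 0 0 0 0",
)

```text
clock: 14.65
position: [0.5613, 0.0518, 0.1224]
ee_rot: [-3.139, 0.102, 0.001]
force: [-2.4, 7.5, 5.8]
width: 0.139
gripper_force: 30.0
```

Run:
```python
from h import *
s=arm.observe(); print(s['position'],s['width'],s['force'],s['gripper_force'])
im,d,m,P=wlook('w5',False); sc=grab('scene')[0]
cv2.imwrite('pics/w5.png',np.hstack([im[60:330,150:450],cv2.resize(sc[170:270,250:370],(324,270),interpolation=cv2.INTER_CUBIC)]))
```

```text
[0.56125033 0.05175402 0.12237514] 0.13937437752960846 [-2.44987011  7.4967927   5.82300865] 29.997552931308746
dark 173 [266. 124.] z 0.047 rect [627.4  43.7] [ 3.4 17.3] 86.1 mid [0.6287 0.0436 0.046 ]
dark 2813 [259. 220.] z 0.088 rect [583.3  52.1] [47. 17.] 4.1 mid [0.5785 0.0505 0.0822]
dark 364 [116. 213.] z 0.030 rect [570.1 156.9] [ 2.5 71.5] 85.9 mid [0.5741 0.1566 0.028 ]
dark 526 [259. 301.] z 0.083 rect [534.1  53.8] [13.  20.5] 87.5 mid [0.535  0.0536 0.0811]
```

View pics/w5.png

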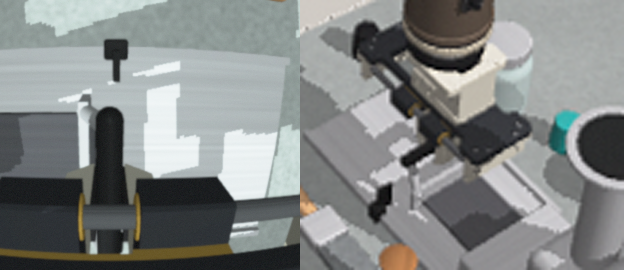

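The bar (column 108 in the crop) sits about 3 mm short of the blade line (column 116). I'll move 3 mm further out and check.

Request:
send_rows(
  motion="0.95 0 -0.003 0 0 0 0; 0.95 0 0 0 0 0 0; 0.95 0 0 0 0 0 0; 0.95 0 0 0 0 0 0; 0.95 0 0 0 0 0 0",
)

```text
clock: 15.38
position: [0.5611, 0.0488, 0.1224]
ee_rot: [-3.139, 0.102, 0.001]
force: [-3.4, 8.7, 5.9]
width: 0.142
gripper_force: 30.0
```

Run:
```python
from h import *
s=arm.observe(); print(s['position'],s['width'],s['force'],s['gripper_force'],abs(s['dq']).max())
im,d,m,P=wlook('w6',False)
im,d,m=grab('top'); P=cloud(d,m); hsv=cv2.cvtColor(im,cv2.COLOR_BGR2HSV)
q=(hsv[...,0]<16)&(hsv[...,1]>150)&(P[...,0]>.38)&(P[...,0]<.58)&(P[...,1]<-.2)&(P[...,1]>-.43)
k,l,st,c=cv2.connectedComponentsWithStats(q.astype(np.uint8))
for i in range(1,k): print(st[i,4],P[l==i].mean(0).round(3))
```

```text
[0.56106748 0.04883074 0.12237621] 0.14166884011417794 [-3.3879276   8.67974856  5.8695515 ] 29.99772548675537 0.0016711629978354966
dark 156 [261. 122.] z 0.047 rect [627.4  43.6] [ 3.4 17.2] 86.3 mid [0.6298 0.0434 0.046 ]
dark 2803 [259. 220.] z 0.088 rect [583.3  49.6] [46.1 17. ] 5.7 mid [0.5763 0.0476 0.0823]
dark 355 [113. 213.] z 0.030 rect [569.7 157.1] [ 2.9 72.7] 86.3 mid [0.574  0.1565 0.0281]
dark 510 [258. 301.] z 0.083 rect [540.5  50.7] [13.  31.4] 87.8 mid [0.5352 0.0509 0.081 ]
70 [ 0.51  -0.304  0.043]
53 [ 0.445 -0.311  0.038]
```

The bar is within about 1 mm of the marks' line, still, and gripped at 30 N. Handing in.

```bash
python3 -c "
from cell import arm
print(arm.sign_off())"
```

```text
the job is handed in; nothing more can be done
None
```

I put both offcuts in the scrap tub, then pulled the slide out. I handed the job in at about 15.5 s of the 62 s with the fingers holding the bar about 1 mm from the marks' line by my measurement; the sign-off returned no verdict.

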